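Refit the hob knob and hold it pressed

TASK

The control knob of the tabletop hob was taken off for washing and lies on the wooden tray. First set the hob's lever straight upright (off), then put the knob on the bare spindle, turned so that its keyed hole fits the spindle's flat, until it is fully seated, and press knob and spindle right down against the spring. Finish while still pressing the knob down, the lever still upright; leave the pan, the teaspoon and the lidded jar where they are.

Things in the scene. Friction and masses are not known exactly. Their poses are not given: they have to be found in the camera images.
- table_hob: White two-plate hob, fixed, 270 (x) x 400 (y) mm. Origin: centre of its underside on the worktop; +x to its rear, +y to its left. Deck at z = 42 mm; hotplates (144 mm across, at x 45, y +-105) rise to 50. On the front strip: lever pivot at (-95, 110, 47) mm, spindle axis at (-95, -90). Two grey cheeks beside the lever's foot rise 15 mm over the deck, 52 mm long in y, 32 mm over both in x.
- lever (a joint): Lever angle, rad: 0 = upright (off). It swings sideways about the hob's x axis through the pivot; positive = leaning to the hob's right (-y); range -0.75 to 0.75. Starts leaning right by 0.35 to 0.6. Friction holds it where it is left (0.09 N m: about 2 N on the grip).
- lever_tip (a point): Top end of the lever, 64 mm from its pivot; z points along the lever. Steel bar 12 mm (hob x) by 9 mm (along the swing); its upper 28 mm is a black round-ended grip, 16 mm diameter. Pushed sideways, it is best met on the side of the grip, below its round end.
- spindle (a joint): Travel of the sprung spindle straight down, m: 0 = up, 0.006 = fully pressed (hard stop). The spring gives 3.6 N at the top and 9 N at the stop, and lifts the spindle (and knob) again when let go. The spindle does not turn.
- spindle_seat (a point): Seat of the bare steel spindle: centre of the top of its 20 mm collar, 9 mm over the deck when up. From it rises a D-shaped shaft, 16 mm high, 12 mm across, top 2.5 mm chamfered, with a flat 2.5 mm from the axis facing the point's +x (the direction varies). A thin tab on the collar points the same way, out to 30 mm. z is up.
- knob: Loose black 45 g knob, upright on the tray. Skirt 48 mm across, 20 mm high; grip bar on top 42 mm (x) by 12 mm (y), z 20 to 40 mm. Origin: centre of the underside. A pointer nib at +x reaches 33 mm out. D-hole from below, 17 mm deep, 13.8 mm across, its flat 3.3 mm from the axis on the +x side: it fits only with knob +x along seat +x, to about 0.1 rad. Seated, its origin is at the seat.
- tray: Wooden tray, 190 (x) x 300 (y) x 18 mm, fixed, with a floor 8 mm above the worktop and rims 14 mm wide and 18 mm high. Origin at the centre of its underside.
- egg_pan: Small black frying pan, 161 mm across and 48 mm high with its handle, standing loose on the hob's left hotplate, handle to the rear left. Origin on the handle side: the bowl's centre is at y = +62 mm, the handle reaches to y = -143 mm. Not to be disturbed.
- teaspoon: Teaspoon, 130 (x) x 27 x 11 mm, lying loose on the worktop in front of the hob. Origin at its centre. Not to be disturbed.
- candle_jar: Dark jar with a cork lid, 66 mm diameter, 75 mm high, loose on the worktop to the right of the hob. Origin at the centre of its underside. Not to be disturbed.
Mind the look-alikes: they are no part of the job. Leave any pink or purple look-alike of the knob alone.

How it is judged (in metres and radians):
On the way, in this order (a step that is already met when the one before it is completed fails the run):
1. the lever is set upright and stays there while the knob is still off (value of joint lever between -0.15 and 0.15 rad), for 0.3 s.
2. the knob is seated on the spindle with its hole matching the flat (z of knob in the frame of spindle_seat between -0.003 and 0.0025 m and horizontal distance between knob and spindle_seat below 0.003 m and angle between the x axis of knob and the x axis of spindle_seat, either way round below 0.25 rad and angle between the z axis of knob and the z axis of spindle_seat, either way round below 0.12 rad), for 0.1 s.
At the end, for the whole second after the job is handed in: Lever within 0.15 rad of upright; knob seated (within 2.5 mm of the seat in height, 3 mm of the axis, 0.25 rad of the flat, tilt under 0.12 rad); spindle held down more than 4 of its 6 mm, the fingers touching the knob with over 2 N (all of step 1 and all of step 2 and value of joint spindle above 0.004 m and contact force between the fingers and knob above 2 N); the arm keeps its last pose, push and grip.
It fails at once if the frying pan is pushed more than 3 cm away (distance of egg_pan from where it was at the start of the episode above 0.03 m).
It fails at once if the teaspoon is pushed more than 3 cm away (distance of teaspoon from where it was at the start of the episode above 0.03 m).
It fails at once if the lidded jar is pushed more than 3 cm away (distance of candle_jar from where it was at the start of the episode above 0.03 m).
It also fails if it takes over 61 s, if anything falls off the work surface, if the arm or the gripper's body presses on something with over 40 N, if the wrist force passes 120 N, or if a joint passes its speed limit or range.

ROBOT

A 6-joint arm with a two-finger parallel gripper is mounted at the origin on a cart in front of the work surface, level with it; the furniture and walls round the work are solid. World frame = base frame: x ahead of the robot, y to its left, z up, the work surface at z = 0. Lengths are in m, angles in degrees, forces in N, time in s.
With the tool pointing down it reaches from about 0.375 to 0.9 m from the base axis. Payload 3.1 kg.
Tool frame: the origin (TCP) lies at the very end of the fingers, on their centre line; the grasp point (between the pads) lies bot.hold_point_z behind it (bot.hold_point_z is the distance from the TCP to the grasp point, in m); z points along the fingers, y is the line along which they close (so a half turn about z gives the same grasp; the last joint's range is limited). The gripper opens to 87 mm and grips with 3 to 60 N. Pads are 19 mm wide; open, the fingers measure 117 mm over their backs; the gripper's body (75 mm by 190 mm) begins 51 mm behind the grasp point.
Start: joints at [60.762, 30.224, 82.088, -0, 67.689, -10.227], TCP at [0.204, 0.591, 0.184] pointing down, gripper open.
Joint ranges: [-176.69, 176.69], [-43.24, 126.21], [12.49, 139.97], [-82, 262], [0, 151.66], [-163.58, 163.58]. Speed limits (degrees/s): [159.86, 159.86, 180, 180, 180, 180].

INTERFACE

Orientations are given as a 3x3 rotation matrix whose columns are the frame's x, y, z axes.
In Python, from rig import bot gives the robot as it stands.
- The arm moves only by the tool apply_moves, never from a script. Its argument "plan" is one flat list of numbers, 4 for each row, row after row: the shift along the world's x, y, z normalised to -1 to 1, where 1 is 0.05 m, then the turn about the world's z normalised to -1 to 1, where 1 is 10 degrees. A call has 1 to 12 rows; each row shifts and turns the commanded pose from where the row before left it; what a row does not reach is not made up. A row lasts 1/8 s, in which the tool goes at most 62.5 mm and 10.7 degrees, less where a joint would pass 70% of its speed; a pose out of reach is approached as far as the arm can. A call with a number of a shift or a turn outside -1 to 1 is refused whole. A call with a gripper value outside its range is refused whole. "grip" is the closure, from -1 (fully open) to 1 (shut), so that 0 is half open, set as the call begins (left out, the last holds). The fingers move at their own pace and stop on an object; the grip force is fixed at half the most. Time passes only in rows, so rows that do not move let the fingers close. It gives the time, the measured TCP pose, the force, the opening and the grip force at its end, in the units of the state.
- bot.read_state(): the state, without advancing time (a new reading comes with each control period).
- bot.capture(name): name is "side" or "top" or "wrist"; returns (picture, depth): 480x640x3 uint8, red, green, blue; 480x640 float32, m along the optical axis (not along the pixel's ray), 0 where there is no reading.
- bot.camera_info(name): a dict with "vertical_fov" (degrees; the focal length in pixels is half the picture's height over the tangent of half this angle, whatever the lens; pixels are square), "cx", "cy" (the principal point, pixels), "k1" (the pictures are not rectified: a ray, as slopes to the right and down, at radius r is drawn at 1 + k1 r^2 times it, then the intrinsics apply), "rvec" (rotation vector, rad) and "tvec" (3), from world to camera coordinates, as OpenCV has them; the wrist camera has in their place "mount" (4x4, takes a point from camera to tool coordinates, whose origin is the TCP and whose axes are the flange's). Camera axes: x right, y down, z forward; pixel columns grow to the right and rows downward; lengths in m; the calibration is good to about 2 mm. A picture is of the moment at which its call begins: read the wrist's pose just before it. camera_info takes no time and is no camera call.
- bot.hand_in(): hands the job in; it is judged then, once.
Trained networks look in the newest picture that a camera, given by its name, has taken for a name from the list of things; names that differ only in an ending like _2 or _b are one class to them, and where a whole thing is asked for, a point or a joint stands for the part that bears it (a point fixed in the world has none). Each returns a list of dicts, best first, with "p" (0 to 1); they miss things now and then, are a little off and sometimes report something else, mostly with a low value. They report only what shows in the picture. A call takes as long as a camera call. They do not tell look-alikes from the thing itself.
- bot.outline_of(camera, target): "mask" (480x640 bool, what is visible of it) and "xy" ([column, row] as shares, 0 to 1, of the picture: columns of its width, rows of its height, amid what is visible of it).
- bot.pinpoint(camera, target): "xy" ([column, row] as shares, 0 to 1, of the picture: columns of its width, rows of its height: a listed point, or the origin of a listed thing).
The state is a dict: "time_s": time; "joint_positions": joint angles; "qvel": joint speeds; "tau": joint torques, N m; "position": TCP position; "tcp_rot": TCP orientation; "force": force on the tool from outside, world axes, zero at the start; "moment": the same for the moment, N m; "opening": opening from 0.0 (shut) to 1.0 (fully open); "grasp_force": force on a finger pad.
Only numpy, scipy, OpenCV 4.12 (cv2) and the standard library are available. Lean on these libraries where they do the work, as an engineer would, in place of code of your own. Each camera call takes 0.05 s, during which the arm holds its last target. There are 200 camera calls.

## Working session

There is one attempt and no reset: what is moved stays moved. The work goes in short steps, Python scripts to look and compute and a tool call to move; the robot and the scene stay as the last step left them, time stands still between calls to the robot, and variables do not carry over. Pictures are saved under pics/ and viewed, at most 13 in all, crops included, and the job is handed in when it is done.

Besides the shell and the picture viewer there is one more tool, called as name(argument=value, ...), one argument or row to a line, values as JSON. apply_moves: Moves the arm, as the interface text tells. Its arguments: {"type":"object","properties":{"plan":{"type":"array","items":{"type":"number"}},"grip":{"type":"number"}},"required":["plan"]}

```bash
mkdir -p pics
cat > h.py <<'E'
import numpy as np, cv2
from rig import bot
def intr(ci):
    f=240/np.tan(np.radians(ci["vertical_fov"])/2); return f,ci["cx"],ci["cy"],ci["k1"]
def pose(cam,st=None):
    ci=bot.camera_info(cam)
    if cam=="wrist":
        st=st or bot.read_state(); T=np.eye(4); T[:3,:3]=np.array(st["tcp_rot"]).reshape(3,3); T[:3,3]=st["position"]
        return T@np.array(ci["mount"]).reshape(4,4)
    R=cv2.Rodrigues(np.array(ci["rvec"],float))[0]; T=np.eye(4); T[:3,:3]=R.T; T[:3,3]=-R.T@np.array(ci["tvec"]).ravel(); return T
def rays(cam,uv):
    f,cx,cy,k=intr(bot.camera_info(cam)); uv=np.atleast_2d(uv).astype(float)
    d=(uv-[cx,cy])/f; s=d.copy()
    for _ in range(20): s=d/(1+k*(s**2).sum(1,keepdims=True))
    return np.c_[s,np.ones(len(s))]
def onplane(cam,uv,z,T):
    r=rays(cam,uv)@T[:3,:3].T; o=T[:3,3]; return o+r*((z-o[2])/r[:,2])[:,None]
def cloud(cam,uv,dep,T):
    uv=np.atleast_2d(uv); d=dep[uv[:,1].astype(int),uv[:,0].astype(int)]
    return (rays(cam,uv)*d[:,None])@T[:3,:3].T+T[:3,3]
def save(n,img): cv2.imwrite("pics/"+n+".png",img[:,:,::-1])
def shot(cam):
    st=bot.read_state(); im,d=bot.capture(cam); return im,d,pose(cam,st)
E
cat > a.py <<'E'
from h import *
import pickle
D={}
for c in ["top","side"]:
    im,d,T=shot(c); save(c,im); print(c,T[:3,3],T[:3,2]); D[c]=(im,d,T)
    for n in ["table_hob","lever_tip","spindle_seat","knob","tray","egg_pan","teaspoon","candle_jar"]:
        for r in bot.pinpoint(c,n)[:3]:
            uv=np.array(r["xy"])*[640,480]; ui=np.clip(uv,0,[639,479])
            print(n,round(r["p"],2),uv.round(1),cloud(c,ui,d,T).round(4))
pickle.dump(D,open("d.pkl","wb"))
E
python3 a.py; python3 -c "
from rig import bot;print(bot.hold_point_z,bot.read_state())"
```

```text
top [0.1973344  0.04740318 1.50906004] [ 0.216903   -0.00672894 -0.97616997]
table_hob 0.74 [347.6 219.9] [[ 0.5604 -0.0484  0.0414]]
lever_tip 0.56 [322.6 247. ] [[0.4716 0.0299 0.1004]]
spindle_seat 0.63 [381.4 247.4] [[ 0.471 -0.14   0.053]]
knob 0.76 [249.9 257.1] [[0.4691 0.2451 0.0132]]
knob 0.57 [257.2 286.6] [[0.3773 0.2226 0.039 ]]
knob 0.47 [212.9 254. ] [[0.4772 0.3482 0.0475]]
tray 0.56 [180.4 266.7] [[0.4505 0.4536 0.0114]]
egg_pan 0.83 [289.4 191.4] [[0.65   0.1183 0.063 ]]
teaspoon 0.56 [338.8 290.6] [[ 0.3583 -0.0121  0.0013]]
candle_jar 0.57 [178.7 266.6] [[0.4518 0.46   0.0069]]
candle_jar 0.3 [380.  246.4] [[ 0.4748 -0.1368  0.0499]]
side [0.48440911 1.11146644 1.13395046] [ 0.01784908 -0.72330691 -0.69029597]
table_hob 0.9 [298.2 240.3] [[0.563  0.0183 0.0679]]
lever_tip 0.43 [338.1 234. ] [[ 0.4616 -0.0418  0.0383]]
spindle_seat 0.44 [379.8 255. ] [[ 0.3491 -0.0116 -0.0034]]
spindle_seat 0.41 [332.9 210.9] [[ 0.4774 -0.1351  0.0365]]
knob 0.95 [330.8 329. ] [[0.4725 0.2608 0.0248]]
knob 0.94 [366.4 324.5] [[0.3904 0.2405 0.021 ]]
knob 0.86 [319.5 370.8] [[0.494  
[... 383 characters left out ...]
.43949941e-04,
        6.76892996e+01, -1.02277167e+01]), 'qvel': array([ 0.00711644, -0.01082289,  0.02772698, -0.10263098,  0.03667961,
       -0.05864548]), 'tau': array([ 7.96524148e-06, -4.39992750e+01, -1.76990694e+01,  6.34512655e-02,
        5.04548277e-02,  1.85188253e-05]), 'position': array([0.20356376, 0.5908932 , 0.18437205]), 'tcp_rot': array([[-9.45454759e-01,  3.25753432e-01,  1.86264495e-05],
       [ 3.25753432e-01,  9.45454759e-01,  1.85992339e-05],
       [-1.15517011e-05,  2.36523641e-05, -1.00000000e+00]]), 'force': array([ 0.42414738, -0.89593457, -1.04440102]), 'moment': array([-0.03494312,  0.00117401,  0.0314215 ]), 'grasp_force': 0.0, 'opening': 0.9984217017040496}
```

View pics/top.png

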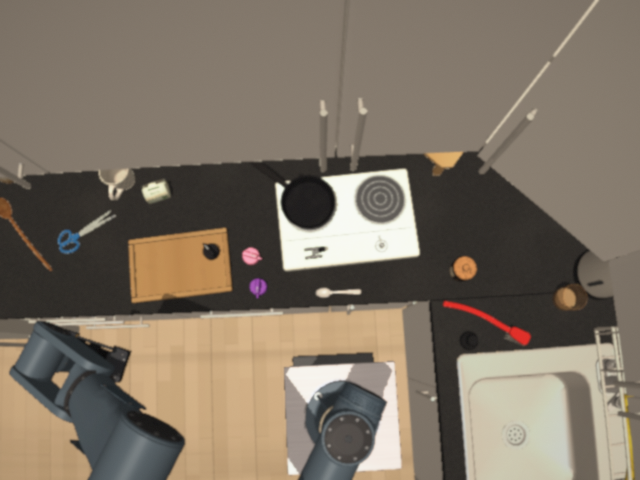

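View pics/side.png

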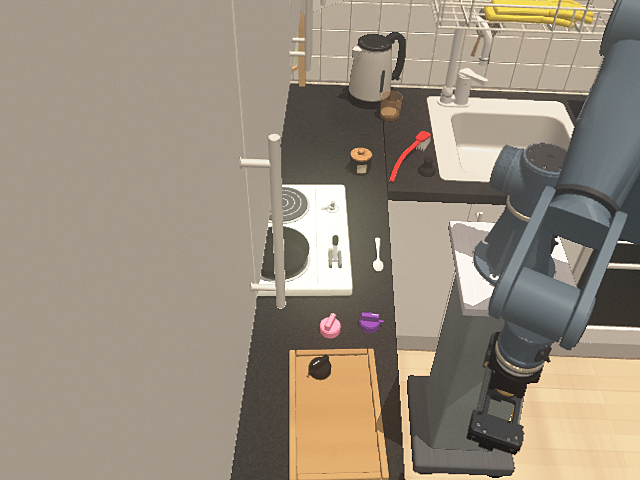

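Top view: the black knob lies on the tray at (211,251). Look-alikes are the pink knob (251,256), the purple knob (258,288) and a small black object by the sink (468,340). The jar is at (465,268), spoon (338,292), pan (308,203), lever (316,252) and spindle (381,244). My choice is the black one on the tray, which I'll check in a crop.

```bash
cat > b.py <<'E'
from h import *
import pickle
D=pickle.load(open("d.pkl","rb"))
im,d,T=D["top"]
m=((im.min(2)>150)).astype(np.uint8); m[:, :265]=0; m[:,430:]=0; m[:165]=0; m[280:]=0
n,l,s,c=cv2.connectedComponentsWithStats(m); k=1+s[1:,4].argmax(); v,u=np.nonzero(l==k)
P=onplane("top",np.c_[u,v],0.042,T)
(cx,cy),(w,h),a=cv2.minAreaRect(P[:,:2].astype(np.float32)); print("hob",cx,cy,w,h,a)
# knob
for c in ["top","side"]:
    im,d,T=D[c]; print(bot.camera_info(c)["k1"])
    for r in bot.outline_of(c,"knob")[:4]:
        v,u=np.nonzero(r["mask"]); Q=cloud(c,np.c_[u,v],d,T); print(c,"knob",r["p"],u.mean(),v.mean(),np.median(Q,0).round(3),im[v,u].mean(0).round())
print(np.array(bot.camera_info("wrist")["mount"]).round(3),bot.camera_info("wrist")["vertical_fov"])
A=cv2.resize(D["top"][0][235:275,185:265],(640,320),interpolation=cv2.INTER_CUBIC)
B=cv2.resize(D["side"][0][345:385,290:370],(640,280),interpolation=cv2.INTER_CUBIC)
save("crop1",np.vstack([A,B]))
E
python3 b.py
```

```text
hob 0.5665499567985535 -0.044543638825416565 0.26832717657089233 0.3974931538105011 3.3931949138641357
-0.11325248131594058
top knob 0.76 251.71495327102804 255.65887850467288 [0.47  0.238 0.02 ] [220. 142. 157.]
top knob 0.64 258.042194092827 286.59071729957805 [0.379 0.221 0.02 ] [137.  75. 147.]
top knob 0.53 210.25 251.08474576271186 [0.489 0.359 0.029] [61. 51. 43.]
top knob 0.23 319.04477611940297 249.56716417910448 [0.468 0.04  0.087] [118. 117. 107.]
-0.03320586503248759
side knob 0.9 369.7046632124352 321.7746113989637 [0.383 0.232 0.02 ] [137.  82. 145.]
side knob 0.81 329.42455242966753 326.72890025575447 [0.475 0.253 0.019] [225. 152. 165.]
side knob 0.59 319.3018018018018 367.5765765765766 [0.494 0.372 0.028] [71. 58. 48.]
[[-0.001 -0.956 -0.294  0.08 ]
 [ 1.    -0.001 -0.001 -0.001]
 [ 0.    -0.294  0.956 -0.2  ]
 [ 0.     0.     0.     1.   ]] 67.02989477624283
```

View pics/crop1.png

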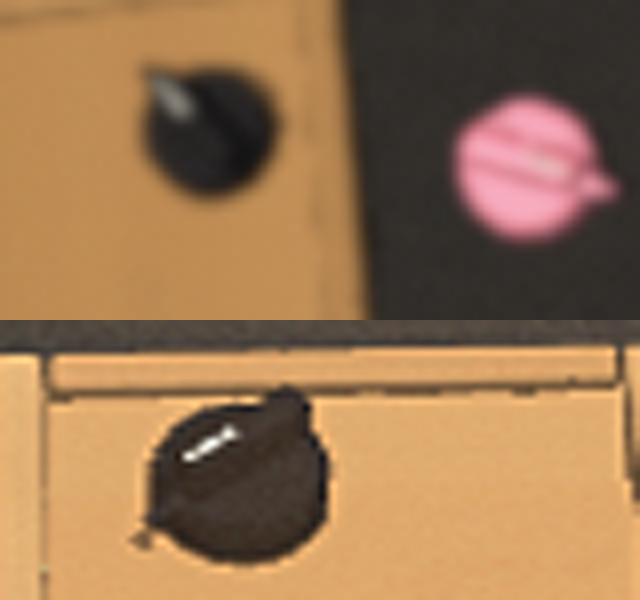

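The crop confirms it: the black knob is on the tray, with its nib pointing up-left (towards world +x, +y). Next I go over the hob's front strip.

apply_moves(
  plan=[0.43,-0.98,0.1,0.19,0.43,-0.98,0.1,0.19,0.43,-0.98,0.1,0.19,0.43,-0.98,0.1,0.19,0.43,-0.98,0.1,0.19,0.43,-0.98,0.1,0.19,0.43,-0.98,0.1,0.19,0.43,-0.98,0.1,0.19,0.43,-0.98,0.1,0.19,0.43,-0.98,0.1,0.19,0.43,-0.98,0.1,0.19,0.43,-0.98,0.1,0.19],
)

```text
time_s: 2.5
position: [0.4622, 0.0012, 0.2448]
tcp_rot: [[-0.998, -0.067, 0.001], [-0.067, 0.998, 0.0], [-0.001, 0.0, -1.0]]
force: [0.9, 0.2, -0.2]
opening: 1.0
grasp_force: 0.0
```

```bash
cat > c.py <<'E'
from h import *
import sys,pickle
st=bot.read_state(); print(st["time_s"],st["position"].round(4),st["tcp_rot"].round(3).tolist(),st["joint_positions"].round(1),st["opening"])
im,d,T=shot("wrist"); save(sys.argv[1],im); pickle.dump((im,d,T),open(sys.argv[1]+".pkl","wb"))
for n in sys.argv[2:]:
    for r in bot.pinpoint("wrist",n)[:2]:
        uv=np.array(r["xy"])*[640,480]; print(n,round(r["p"],2),uv.round(1),cloud("wrist",np.clip(uv,0,[639,479]),d,T).round(4))
E
python3 c.py w1 lever_tip spindle_seat table_hob
```

```text
2.5 [0.4622 0.0012 0.2448] [[-0.998, -0.067, 0.001], [-0.067, 0.998, 0.0], [-0.001, 0.0, -1.0]] [ -13.8   13.   100.     0.    66.9 -107.6] 1.000491783794729
lever_tip 0.75 [344.  222.8] [[0.4709 0.0265 0.1031]]
spindle_seat 0.69 [190.2 209.7] [[ 0.4783 -0.1385  0.06  ]]
table_hob 0.79 [279.4 269.3] [[ 0.5495 -0.04    0.0413]]
```

View pics/w1.png

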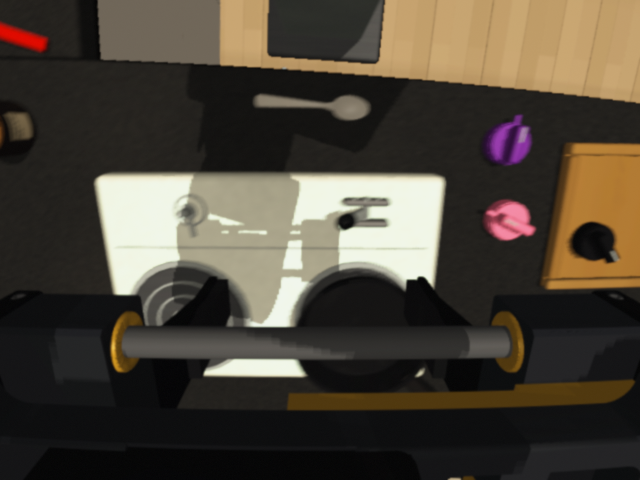

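Wrist view: lever grip at (346,221) leaning to the hob's right, bare spindle at (189,210) with its tab pointing down in the picture (world +x), teaspoon at (345,105), tray knob at (594,241). I'll straddle the lever at the pivot's y and close, which centres it upright.

apply_moves(
  plan=[0.1,0.7,0,0,0,0,-0.8,0,0,0,-0.8,0,0,0,-0.8,0,0,0,-0.8,0,0,0.25,0,0,0,0.23,0,0,0,0,0,0],
)

```text
time_s: 3.7
position: [0.4675, 0.0633, 0.086]
tcp_rot: [[-0.998, -0.069, 0.003], [-0.069, 0.998, -0.0], [-0.003, -0.0, -1.0]]
force: [0.2, -0.3, 0.4]
opening: 1.003
grasp_force: 0.0
```

apply_moves(
  plan=[0,0,0,0,0,0,0,0,0,0,0,0,0,0,0,0,0,0,0,0,0,0,0,0,0,0,0,0],
  grip=1,
)

```text
time_s: 4.58
position: [0.4665, 0.0619, 0.0843]
tcp_rot: [[-0.998, -0.066, -0.0], [-0.066, 0.998, 0.0], [0.0, 0.0, -1.0]]
force: [-0.7, -0.5, -0.8]
opening: 0.289
grasp_force: 0.0
```

apply_moves(
  plan=[0,-0.03,0,0,0,0,0,0,0,0,0,0,0,0,0,0,0,0,0,0],
)

```text
time_s: 5.2
position: [0.4666, 0.0604, 0.0844]
tcp_rot: [[-0.998, -0.066, 0.0], [-0.066, 0.998, -0.0], [-0.0, -0.0, -1.0]]
force: [0.0, -0.2, 0.0]
opening: 0.007
grasp_force: 0.0
```

apply_moves(
  plan=[0,0,0,0,0,0,0,0,0,0,0,0,0,0,0.4,0,0,0,0.8,0,0,0,0.8,0,-0.2,-1,0.8,0,-0.2,-1,0,0,0,-0.8,0,0],
  grip=-1,
)

```text
time_s: 6.32
position: [0.4463, -0.0792, 0.2237]
tcp_rot: [[-0.998, -0.066, 0.001], [-0.066, 0.998, -0.001], [-0.001, -0.001, -1.0]]
force: [0.7, -1.0, -0.0]
opening: 0.94
grasp_force: 0.0
```

```bash
cat >> c.py <<'E'
c=im[150:270,130:430]; save(sys.argv[1]+"c",cv2.resize(c,(800,320),interpolation=cv2.INTER_CUBIC))
E
python3 c.py w2 lever_tip spindle_seat
```

```text
6.325 [ 0.4463 -0.0792  0.2237] [[-0.998, -0.066, 0.001], [-0.066, 0.998, -0.001], [-0.001, -0.001, -1.0]] [ -24.2   13.8  102.9   -0.    63.2 -118. ] 0.9395632713671023
lever_tip 0.95 [426.5 252.2] [[0.4734 0.0246 0.102 ]]
spindle_seat 0.61 [258.  236.9] [[ 0.4795 -0.1397  0.0677]]
```

View pics/w2.png

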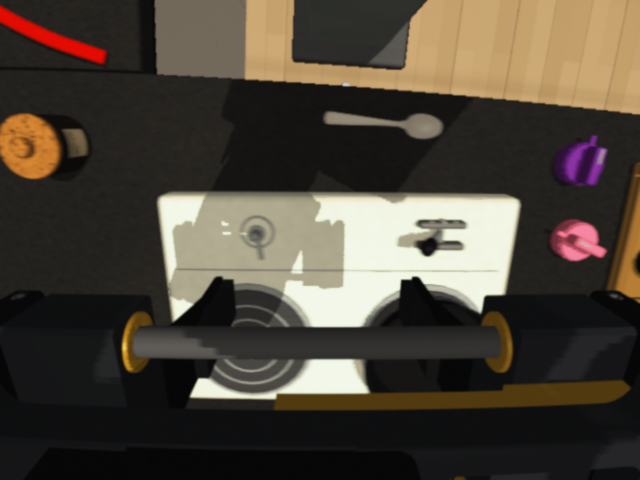

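The lever, at (428,246), still leans right, so the fingers missed it. I'll measure it by the depth points.

```bash
cat > l.py <<'E'
from h import *
import pickle,sys
im,d,T=pickle.load(open(sys.argv[1]+".pkl","rb"))
v,u=np.mgrid[:270,:640]; uv=np.c_[u.ravel(),v.ravel()]; ok=d[:270].ravel()>0; uv=uv[ok]
P=cloud("wrist",uv,d,T)
def box(x0,x1,y0,y1,z0,z1): return ((P>[x0,y0,z0])&(P<[x1,y1,z1])).all(1)
for z0 in np.arange(.046,.12,.008):
    k=box(.43,.52,0,.12,z0,z0+.008); Q=P[k]
    if len(Q): print(round(z0,3),len(Q),Q.min(0).round(4),Q.max(0).round(4))
print("spindle")
for z0 in [.046,.05,.055,.06,.065]:
    k=box(.43,.53,-.19,-.10,z0,z0+.005); Q=P[k]
    if len(Q): print(z0,len(Q),Q.mean(0).round(4),Q.min(0).round(4),Q.max(0).round(4))
k=box(.4,.75,-.3,.2,.038,.046)&(im[:270].reshape(-1,3)[ok].mean(1)>100); Q=P[k]; print("deck z",np.median(Q[:,2]))
# front edge fit
ys=np.arange(-.2,.1,.01); fx=[Q[abs(Q[:,1]-y)<.005][:,0].min() for y in ys]; print(np.polyfit(ys,fx,1),"y ends",Q[:,1].min(),Q[:,1].max())
E
python3 l.py w2
```

```text
0.046 205 [0.4519 0.0305 0.046 ] [0.486  0.0817 0.054 ]
0.054 550 [0.4513 0.0313 0.054 ] [0.4857 0.0831 0.0618]
0.062 34 [0.4639 0.0406 0.0623] [0.4725 0.0529 0.0698]
0.07 26 [0.4645 0.0381 0.0702] [0.4711 0.0482 0.0779]
0.078 11 [0.4631 0.0293 0.0784] [0.4662 0.0419 0.0857]
0.086 53 [0.4629 0.0223 0.0862] [0.4732 0.042  0.0939]
0.094 168 [0.4634 0.0213 0.094 ] [0.4789 0.0378 0.102 ]
0.102 51 [0.4667 0.0236 0.1021] [0.4758 0.0333 0.104 ]
spindle
0.046 200 [ 0.49   -0.1403  0.0499] [ 0.4715 -0.1524  0.0473] [ 0.5105 -0.1331  0.051 ]
0.05 157 [ 0.4829 -0.1409  0.051 ] [ 0.4713 -0.1522  0.05  ] [ 0.5104 -0.1335  0.0549]
0.055 19 [ 0.4771 -0.1408  0.0577] [ 0.4748 -0.147   0.0553] [ 0.4824 -0.1368  0.0599]
0.06 25 [ 0.478  -0.1419  0.0635] [ 0.4753 -0.1485  0.0603] [ 0.4846 -0.137   0.065 ]
0.065 65 [ 0.4797 -0.1427  0.0666] [ 0.476  -0.1484  0.065 ] [ 0.484  -0.137   0.0689]
deck z 0.04170861879802118
[-0.05579251  0.43444327] y ends -0.25151240764363547 0.1467064319667326
```

```bash
python3 l.py w1|head -9
```

```text
0.046 139 [0.452  0.0302 0.046 ] [0.4867 0.0813 0.054 ]
0.054 566 [0.4517 0.0309 0.054 ] [0.4848 0.0836 0.0615]
0.062 41 [0.4639 0.0422 0.0621] [0.4747 0.0536 0.0699]
0.07 45 [0.4643 0.0383 0.07  ] [0.4751 0.0487 0.0778]
0.078 15 [0.4631 0.0344 0.0782] [0.4732 0.0441 0.0831]
0.086 61 [0.463  0.0278 0.086 ] [0.4774 0.042  0.0938]
0.094 173 [0.4634 0.021  0.0941] [0.4789 0.039  0.102 ]
0.102 50 [0.4658 0.0245 0.102 ] [0.4752 0.0332 0.104 ]
spindle
```

apply_moves(
  plan=[0.2,0.8,0,0,0.2,0.8,0,0,0.08,0.8,0,0,0,0,0,0,0,0,-0.8,0,0,0,-0.8,0,0,0,-0.8,0,0,0,-0.5,0,0,0,0,0],
  grip=-1,
)

```text
time_s: 7.6
position: [0.4689, 0.0423, 0.0764]
tcp_rot: [[-0.998, -0.066, -0.005], [-0.066, 0.998, 0.001], [0.005, 0.001, -1.0]]
force: [-0.7, -0.5, 0.2]
opening: 1.002
grasp_force: 0.0
```

```bash
python3 c.py w3 lever_tip; python3 l.py w3 | head -9
python3 - <<'E'
from h import *
im,d,T=shot("side"); save("s3",cv2.resize(im[200:300,270:400],(780,600),interpolation=cv2.INTER_CUBIC))
E
```

```text
7.6 [0.4689 0.0423 0.0764] [[-0.998, -0.066, -0.005], [-0.066, 0.998, 0.001], [0.005, 0.001, -1.0]] [  -8.5   29.   109.4   -0.    41.9 -102.3] 1.0019965125987418
lever_tip 0.88 [291.4 287.9] [[0.4705 0.0273 0.1038]]
0.046 554 [0.4518 0.0306 0.046 ] [0.4781 0.0826 0.054 ]
0.054 1104 [0.4517 0.031  0.054 ] [0.478  0.0815 0.062 ]
0.062 151 [0.4638 0.0398 0.0621] [0.4742 0.054  0.07  ]
0.07 140 [0.464  0.0368 0.07  ] [0.4718 0.0488 0.078 ]
0.078 73 [0.4628 0.0311 0.078 ] [0.469  0.0441 0.0859]
0.086 115 [0.4627 0.0261 0.0861] [0.466  0.0415 0.0939]
0.094 11 [0.4631 0.0267 0.094 ] [0.4637 0.0321 0.0957]
spindle
0.046 263 [ 0.4819 -0.1393  0.05  ] [ 0.4715 -0.1519  0.0467] [ 0.4937 -0.1321  0.051 ]Traceback (most recent call last):
  File "l.py", line 16, in <module>
    ys=np.arange(-.2,.1,.01); fx=[Q[abs(Q[:,1]-y)<.005][:,0].min() for y in ys]; print(np.polyfit(ys,fx,1),"y ends",Q[:,1].min(),Q[:,1].max())
                                  ~~~~~~~~~~~~~~~~~~~~~~~~~~~~~~^^
    return umr_minimum(a, axis, None, out, keepdims, initial, where)
ValueError: zero-size array to reduction operation minimum which has no identity
```

View pics/w3.png

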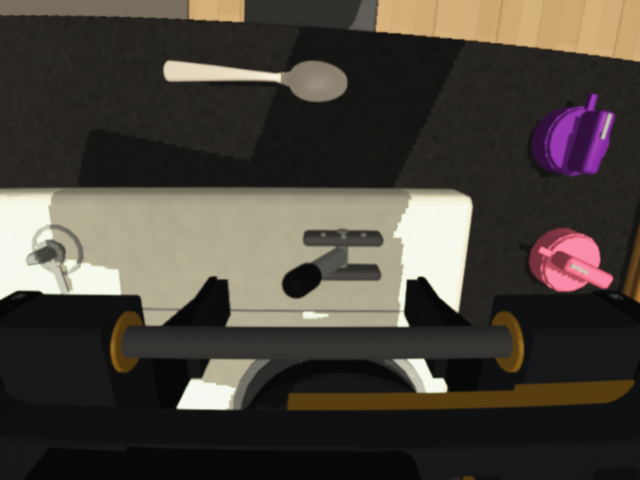

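The lever grip at (300,281) is now between the fingers (220 and 412, row 285). I'll shift to the pivot's y and close.

apply_moves(
  plan=[0.03,0.15,0,0,0,0.15,0,0,0,0,0,0,0,0,0,0,0,0,0,0,0,0,0,0,0,0,0,0],
  grip=0.4,
)

```text
time_s: 8.62
position: [0.4724, 0.057, 0.0779]
tcp_rot: [[-0.998, -0.066, -0.0], [-0.066, 0.998, -0.0], [0.0, -0.0, -1.0]]
force: [-0.2, -0.4, -0.4]
opening: 0.33
grasp_force: 0.0
```

```bash
python3 c.py w4 lever_tip; python3 l.py w4 2>/dev/null| head -9
```

```text
8.625 [0.4724 0.057  0.0779] [[-0.998, -0.066, -0.0], [-0.066, 0.998, -0.0], [0.0, -0.0, -1.0]] [  -6.6   29.   108.9   -0.    42.1 -100.4] 0.33011304826650195
lever_tip 0.65 [260.8 282. ] [[0.4732 0.0255 0.1017]]
0.046 551 [0.4514 0.0305 0.046 ] [0.4785 0.083  0.054 ]
0.054 1497 [0.4512 0.0306 0.054 ] [0.483  0.0837 0.062 ]
0.062 177 [0.4636 0.0425 0.0621] [0.4748 0.054  0.0699]
0.07 189 [0.4638 0.0371 0.0701] [0.4754 0.0492 0.078 ]
0.078 108 [0.4628 0.0304 0.078 ] [0.4739 0.0451 0.0859]
0.086 205 [0.4624 0.0259 0.086 ] [0.4707 0.0427 0.0939]
0.094 222 [0.4627 0.022  0.0941] [0.4676 0.0381 0.1014]
spindle
0.046 313 [ 0.4843 -0.1387  0.0499] [ 0.4716 -0.1518  0.0476] [ 0.4988 -0.1323  0.051 ]
```

View pics/w4.png

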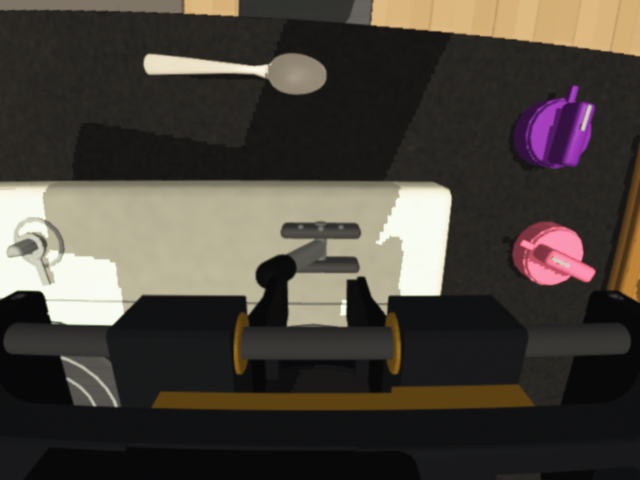

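The fingers (268 and 360, row 290) pass behind the lever grip at (276,271), so finger position and measurements disagree in x. I'll check where the fingertips appear in depth.

Run:
```python
from h import *
import pickle
im,d,T=pickle.load(open("w4.pkl","rb"))
for box in [(255,275,400,480),(255,345,290,385)]:
  pass
v,u=np.mgrid[270:345,240:390]; uv=np.c_[u.ravel(),v.ravel()]; P=cloud("wrist",uv,d,T); dd=d[270:345,240:390].ravel()
dark=im[270:345,240:390].reshape(-1,3).max(1)<70
k=(dd>0.02)&dark&(P[:,2]>.07)
for z0 in np.arange(.07,.16,.01):
  q=P[k&(P[:,2]>=z0)&(P[:,2]<z0+.01)]
  if len(q): print(round(z0,3),len(q),q.min(0).round(3),q.max(0).round(3))
st=bot.read_state();print(st["joint_positions"].round(2),st["position"])
im2,d2,T2=shot("side"); save("s4",cv2.resize(im2[190:300,270:400],(709,600),interpolation=cv2.INTER_CUBIC))
```

```text
0.07 1 [0.475 0.043 0.08 ] [0.475 0.043 0.08 ]
0.08 22 [0.47  0.04  0.081] [0.475 0.043 0.09 ]
0.09 130 [0.467 0.022 0.09 ] [0.475 0.042 0.1  ]
0.1 233 [0.466 0.023 0.1  ] [0.476 0.036 0.104]
0.11 123 [0.459 0.031 0.115] [0.482 0.077 0.12 ]
0.12 496 [0.459 0.031 0.12 ] [0.482 0.077 0.13 ]
0.13 575 [0.46  0.031 0.13 ] [0.48  0.078 0.14 ]
0.14 705 [0.459 0.029 0.14 ] [0.475 0.08  0.15 ]
0.15 819 [0.46  0.028 0.15 ] [0.469 0.081 0.16 ]
[  -6.6    28.96  108.93   -0.     42.11 -100.38] [0.47239744 0.05710517 0.07788809]
```

View pics/s4.png

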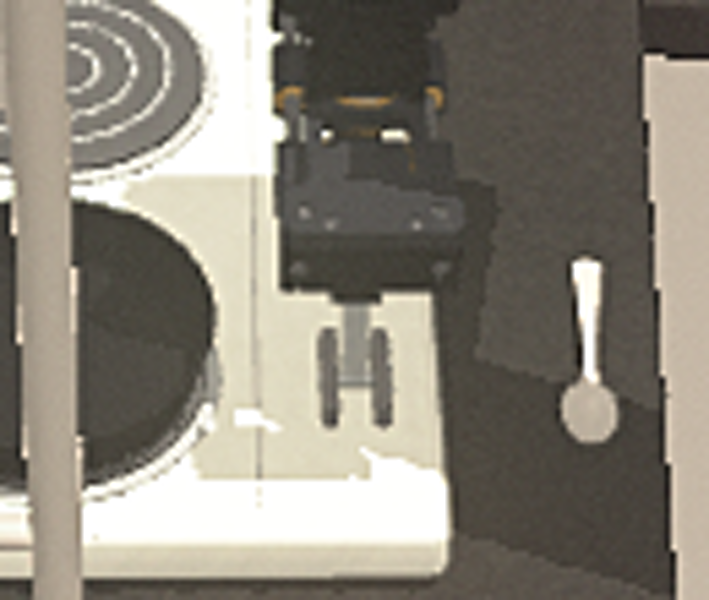

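Side crop: the fingertip sits just above the lever's grip, at about (355,300). Depth puts the visible fingertips about 37 mm above the reported TCP, so they passed over the lever. I'll open, go 32 mm lower (clear of the cheeks while open) and look at the tips again.

apply_moves(
  plan=[0,-0.24,0,0,0,0,0,0,0,0,0,0,0,0,0,0,0,0,0,0,0,0,0,0,0,0,-0.3,0,0,0,-0.3,0,0,0,0,0],
  grip=-1,
)

```text
time_s: 9.9
position: [0.4715, 0.0454, 0.0472]
tcp_rot: [[-0.998, -0.066, -0.002], [-0.066, 0.998, 0.0], [0.002, 0.001, -1.0]]
force: [0.4, 0.1, 0.6]
opening: 1.001
grasp_force: 0.0
```

apply_moves(
  plan=[0,0.12,0,0,0,0.12,0,0,0,0,0,0,0,0,0,0,0,0,0,0],
  grip=-0.2,
)

```text
time_s: 10.52
position: [0.4734, 0.0567, 0.0484]
tcp_rot: [[-0.998, -0.066, 0.002], [-0.066, 0.998, -0.001], [-0.002, -0.001, -1.0]]
force: [0.6, -4.0, 2.4]
opening: 0.614
grasp_force: 1.6
```

```bash
cat > f.py <<'E'
from h import *
import pickle,sys
im,d,T=pickle.load(open(sys.argv[1]+".pkl","rb"))
st=bot.read_state(); R=np.array(st["tcp_rot"]).reshape(3,3)
v,u=np.mgrid[230:345,150:490]; uv=np.c_[u.ravel(),v.ravel()]; dd=d[uv[:,1],uv[:,0]]; P=cloud("wrist",uv,d,T)
L=(P-st["position"])@R
k=(dd>0)&(L[:,2]<.02)&(abs(L[:,0])<.03)
for z0 in np.arange(-.06,.02,.008):
  q=L[k&(L[:,2]>=z0)&(L[:,2]<z0+.008)]
  if len(q): print(round(z0,3),len(q),q.min(0).round(3),q.max(0).round(3))
E
python3 c.py w5 lever_tip; python3 f.py w5;python3 l.py w5 2>/dev/null| head -9
```

```text
10.525 [0.4734 0.0567 0.0484] [[-0.998, -0.066, 0.002], [-0.066, 0.998, -0.001], [-0.002, -0.001, -1.0]] [  -6.6   32.2  110.    -0.    37.6 -100.4] 0.6144287850348107
lever_tip 0.59 [270.7 310. ] [[0.4719 0.0345 0.1058]]
-0.06 1402 [-0.008 -0.038 -0.06 ] [ 0.012  0.034 -0.052]
-0.052 864 [-0.01  -0.038 -0.052] [ 0.012  0.034 -0.044]
-0.044 496 [-0.01  -0.038 -0.044] [ 0.012  0.034 -0.036]
-0.036 173 [-0.001 -0.016 -0.036] [ 0.01  -0.007 -0.028]
-0.028 201 [-0.002 -0.015 -0.028] [ 0.01  -0.003 -0.02 ]
-0.02 185 [-0.002 -0.012 -0.02 ] [ 0.01  -0.    -0.012]
-0.012 2148 [-0.012 -0.025 -0.012] [ 0.021  0.027 -0.004]
-0.004 679 [-0.014 -0.106 -0.004] [0.021 0.08  0.004]
0.004 17051 [-0.03  -0.109  0.004] [0.021 0.089 0.01 ]
0.046 471 [0.4519 0.0306 0.046 ] [0.4741 0.0824 0.054 ]
0.054 1317 [0.4512 0.0308 0.054 ] [0.4718 0.0821 0.062 ]
0.062 119 [0.4635 0.0443 0.0621] [0.4687 0.0557 0.0699]
0.07 58 [0.4635 0.0425 0.07  ] [0.4654 0.0513 0.0752]
spindle
0.046 170 [ 0.4797 -0.1354  0.05  ] [ 0.4719 -0.1409  0.0475] [ 0.4878 -0.1309  0.051 ]
0.05 213 [ 0.4807 -0.1358  0.0512] [ 0.4729 -0.1409  0.05  ] [ 0.4875 -0.1309  0.0549]
0.055 1 [ 0.482  -0.1359  0.0552] [ 0.482  -0.1359  0.0552] [ 0.482  -0.1359  0.0552]
deck z 0.04172891672489876
```

The fingertips do end 37 mm short of the reported TCP, and the lever is now being pushed. I'll close fully to centre it.

apply_moves(
  plan=[-0.03,0.02,0,0,0,0,0,0,0,0,0,0,0,0,0,0,0,0,0,0,0,0,0,0],
  grip=1,
)

```text
time_s: 11.38
position: [0.4705, 0.0584, 0.0478]
tcp_rot: [[-0.998, -0.066, -0.001], [-0.066, 0.998, 0.0], [0.001, 0.0, -1.0]]
force: [0.2, -1.6, 1.0]
opening: 0.171
grasp_force: 30.0
```

apply_moves(
  plan=[0,0,0,0,0,0,0,0],
  grip=-0.3,
)

```text
time_s: 11.62
position: [0.4705, 0.0585, 0.0477]
tcp_rot: [[-0.998, -0.066, -0.001], [-0.066, 0.998, 0.001], [0.001, 0.001, -1.0]]
force: [-1.0, -0.9, 0.2]
opening: 0.32
grasp_force: 0.0
```

apply_moves(
  plan=[0,0,0,0,0,0,0.3,0,0,0,0.7,0,0,0,0.8,0,0,0,0.8,0,-0.2,-1,0.6,0,-0.2,-1,0,0,0,-0.8,0,0,0,0,0,0],
  grip=-1,
)

```text
time_s: 12.75
position: [0.4512, -0.0841, 0.2081]
tcp_rot: [[-0.998, -0.062, 0.001], [-0.062, 0.998, -0.001], [-0.001, -0.001, -1.0]]
force: [-0.0, 0.3, 0.3]
opening: 0.998
grasp_force: 0.0
```

```bash
python3 c.py w6 lever_tip; python3 l.py w6
python3 - <<'E'
from h import *
import pickle
im,d,T=pickle.load(open("w6.pkl","rb"))
c=im[170:270,180:340]; save("w6s",cv2.resize(c,(800,500),interpolation=cv2.INTER_CUBIC))
E
```

```text
12.75 [ 0.4512 -0.0841  0.2081] [[-0.998, -0.062, 0.001], [-0.062, 0.998, -0.001], [-0.001, -0.001, -1.0]] [ -24.5   15.5  103.4   -0.    61.1 -118.1] 0.9978407009858103
lever_tip 0.89 [477.4 255.6] [[0.4711 0.0574 0.1104]]
0.046 228 [0.4521 0.0309 0.046 ] [0.4852 0.0802 0.054 ]
0.054 585 [0.4518 0.031  0.054 ] [0.4866 0.0813 0.0617]
0.062 51 [0.4632 0.0513 0.062 ] [0.4745 0.0591 0.0699]
0.07 47 [0.4635 0.0517 0.0702] [0.4749 0.0596 0.0777]
0.078 33 [0.4635 0.0508 0.0782] [0.4726 0.0581 0.085 ]
0.086 43 [0.4616 0.0482 0.0877] [0.4753 0.0575 0.094 ]
0.094 76 [0.4617 0.048  0.094 ] [0.4753 0.059  0.1019]
0.102 210 [0.462  0.048  0.1021] [0.4768 0.0633 0.11  ]
0.11 39 [0.465  0.0526 0.1101] [0.4731 0.0596 0.112 ]
spindle
0.046 216 [ 0.4898 -0.1401  0.0499] [ 0.4716 -0.1524  0.0474] [ 0.5117 -0.1336  0.051 ]
0.05 174 [ 0.4835 -0.1415  0.0509] [ 0.4716 -0.1523  0.05  ] [ 0.5098 -0.1334  0.055 ]
0.055 19 [ 0.4775 -0.1411  0.0571] [ 0.4756 -0.1481  0.055 ] [ 0.4822 -0.1368  0.0594]
0.06 29 [ 0.4774 -0.1413  0.063 ] [ 0.4752 -0.1478  0.0601] [ 0.4845 -0.1368  0.065 ]
0.065 69 [ 0.4797 -0.1428  0.0664] [ 0.4758 -0.1478  0.065 ] [ 0.4834 -0.1375  0.0684]
deck z 0.04171974523903019
[-0.05587939  0.43448796] y ends -0.2516374417502741 0.14708978326280192
```

View pics/w6s.png

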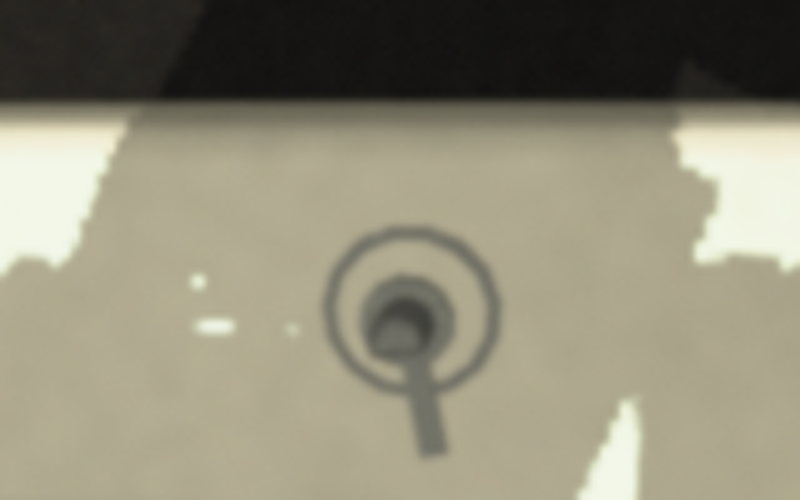

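The crop shows the collar at (408,318) with its tab pointing to (435,455), so the flat faces world +x, slightly +y. The lever is upright now. Next I compute the seat pose and the knob pose.

```bash
cat > s.py <<'E'
from h import *
import pickle,sys
im,d,T=pickle.load(open("w6.pkl","rb"))
c,e=onplane("wrist",np.array([[261.6,233.6],[267,260.5]]),.051,T); print(c,e,np.degrees(np.arctan2(*(e-c)[[1,0]])),np.linalg.norm(e-c))
v,u=np.mgrid[:275,200:330]; uv=np.c_[u.ravel(),v.ravel()]; P=cloud("wrist",uv,d,T)
k=(P[:,2]>.047)&(P[:,2]<.054)&(abs(P[:,1]+.14)<.03)&(P[:,0]>.46)&(P[:,0]<.53)
t=P[k&(P[:,0]>.493)]; A=np.polyfit(t[:,0],t[:,1],1); print("tab ang",np.degrees(np.arctan(A[0])),np.polyval(A,.4785),t[:,0].max())
q=P[k&(P[:,0]<.4905)]
from scipy.optimize import least_squares
print((q[:,:2].min(0)+q[:,:2].max(0))/2, q[:,:2].min(0),q[:,:2].max(0))
# circle fit to deck ring (dark ring) rough outer collar edges
E
python3 s.py
```

```text
[ 0.48065132 -0.14125934  0.051     ] [ 0.50992263 -0.13511119  0.051     ] 11.861974689647639 0.029910014214136155
tab ang 11.176931696831826 -0.14303056527186614 0.5117033864051898
[ 0.48099066 -0.14291361] [ 0.47164018 -0.15238792] [ 0.49034114 -0.13343931]
```

Seat: (0.4805, -0.1422) with its flat at 11.5°, consistent with lever pivot and hob yaw. Now I go over the knob.

apply_moves(
  plan=[0.05,1,0,0,0.05,1,0,0.4,0.05,1,0,0.5,0.05,1,0,0.5,0.05,1,0,0.5,0.05,1,0,0.5,0,1,0,0.5,0,1,-0.3,0.5,0,0.8,-0.3,0.3,0,0,0,0,0,0,0,0],
)

```text
time_s: 14.22
position: [0.4646, 0.3585, 0.1776]
tcp_rot: [[-0.756, -0.655, -0.001], [-0.655, 0.756, -0.001], [0.002, 0.0, -1.0]]
force: [-0.2, -0.1, 0.7]
opening: 0.999
grasp_force: 0.0
```

```bash
cat > k.py <<'E'
from h import *
import pickle,sys
im,d,T=pickle.load(open(sys.argv[1]+".pkl","rb"))
zb=float(sys.argv[2]); y0=float(sys.argv[3]); x0=float(sys.argv[4])
v,u=np.mgrid[:300,:640]; uv=np.c_[u.ravel(),v.ravel()]; ok=(d[:300].ravel()>0)
P=cloud("wrist",uv,d,T); r=np.hypot(P[:,0]-x0,P[:,1]-y0)
rgb=im[:300].reshape(-1,3).max(1)
b=ok&(r<.045)&(P[:,2]>zb+.036)&(P[:,2]<zb+.046)
q=P[b]; (cx,cy),(w,h),a=cv2.minAreaRect(q[:,:2].astype(np.float32)); print("bar top",len(q),q[:,2].max().round(4),cx,cy,w,h,a, "bar yaw mod180",(a if w>h else a+90)%180)
M=np.cov(q[:,:2].T); w_,V=np.linalg.eigh(M); print("pca",np.degrees(np.arctan2(V[1,1],V[0,1]))%180,q.mean(0).round(4))
s=ok&(r<.05)&(P[:,2]>zb+.012)&(P[:,2]<zb+.023); q=P[s]; print("skirt",len(q),q.min(0).round(4),q.max(0).round(4))
c=np.array([cx,cy]); rr=np.hypot(*(P[:,:2]-c).T); n=ok&(rr>.027)&(rr<.036)&(P[:,2]>zb+.003)&(P[:,2]<zb+.03); q=P[n]
if len(q): m=q.mean(0)[:2]-c; print("nib",len(q),np.degrees(np.arctan2(m[1],m[0])),q[:,2].mean())
print("floor",np.median(P[ok&(r>.05)&(r<.08)&(P[:,1]>y0)][:,2]))
E
python3 c.py w7 knob; python3 k.py w7 .008 .365 .49
```

```text
14.225 [0.4646 0.3585 0.1776] [[-0.756, -0.655, -0.001], [-0.655, 0.756, -0.001], [0.002, 0.0, -1.0]] [  26.8   27.8   88.1   -0.    64.3 -104.1] 0.9988990612009854
knob 0.87 [268.8  52.3] [[0.3831 0.229  0.0243]]
knob 0.68 [219.  142.5] [[0.4726 0.2453 0.0395]]
bar top 508 0.0502 0.49446502327919006 0.3592413365840912 0.04155998304486275 0.011924472637474537 41.592708587646484 bar yaw mod180 41.592708587646484
pca 42.098259724031294 [0.4937 0.3588 0.0473]
skirt 1236 [0.4705 0.3352 0.02  ] [0.5199 0.3836 0.0308]
nib 24 42.371105747018596 0.028455887478938836
floor 0.007976227214706422
```

View pics/w7.png

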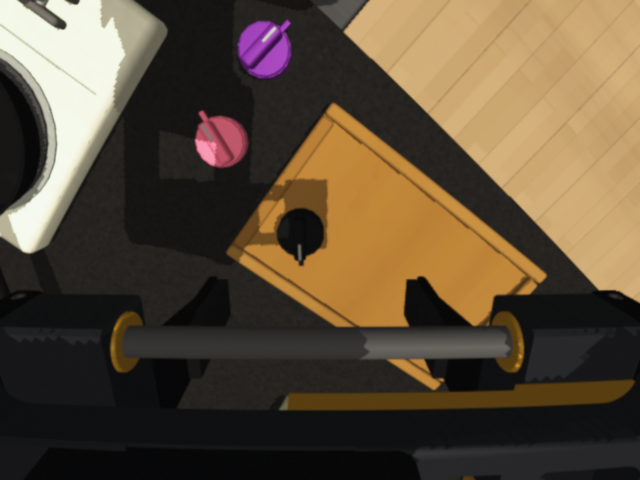

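The knob's nib points down in the picture at (301,262). Its pose is (0.4945, 0.3592) at 42°, so I align, descend and grip the bar.

apply_moves(
  plan=[0.57,0.05,0,0.11,0,0,0,0,0,0,-0.8,0,0,0,-0.8,0,0,0,-0.8,0,0,0,-0.6,0,0,0,-0.3,0,0,0,-0.2,0,0,0,0,0],
)

```text
time_s: 15.45
position: [0.4944, 0.3606, 0.0031]
tcp_rot: [[-0.745, -0.667, -0.0], [-0.667, 0.745, 0.0], [0.0, 0.0, -1.0]]
force: [-0.6, 0.2, 0.0]
opening: 1.001
grasp_force: 0.0
```

```bash
python3 c.py w8 ; python3 f.py w8; python3 k.py w8 .008 .365 .49
```

```text
15.45 [0.4944 0.3606 0.0031] [[-0.745, -0.667, -0.0], [-0.667, 0.745, 0.0], [0.0, 0.0, -1.0]] [  25.7   43.2   91.3    0.    45.5 -106.2] 1.0006796305784855
-0.06 675 [-0.006 -0.054 -0.06 ] [ 0.013  0.051 -0.052]
-0.052 1347 [-0.011 -0.054 -0.052] [ 0.022  0.051 -0.044]
-0.044 1549 [-0.013 -0.054 -0.044] [ 0.023  0.051 -0.036]
-0.036 128 [ 0.02  -0.006 -0.036] [ 0.023  0.005 -0.028]
-0.028 4072 [-0.021 -0.025 -0.028] [ 0.025  0.023 -0.02 ]
-0.02 1848 [-0.03  -0.077 -0.02 ] [ 0.029  0.023 -0.012]
-0.012 8712 [-0.03  -0.079 -0.012] [ 0.028  0.104 -0.004]
-0.004 8804 [-0.03  -0.108 -0.004] [0.026 0.105 0.004]
0.004 1888 [-0.03  -0.108  0.004] [ 0.024 -0.049  0.006]
bar top 1232 0.054 0.4719912111759186 0.3691869080066681 0.020358461886644363 0.05665924400091171 39.75531005859375 bar yaw mod180 129.75531005859375
pca 127.86155082561953 [0.4799 0.3589 0.0475]
skirt 3404 [0.4704 0.3355 0.02  ] [0.5164 0.3823 0.031 ]
nib 912 -52.649555234918935 0.026204566837107687
floor 0.007840001424874551
```

apply_moves(
  plan=[0,0,-0.18,0,0,0,0,0],
)

```text
time_s: 15.75
position: [0.4941, 0.3606, -0.0062]
tcp_rot: [[-0.744, -0.668, -0.0], [-0.668, 0.744, -0.0], [0.001, 0.0, -1.0]]
force: [-0.2, 0.2, 0.1]
opening: 1.0
grasp_force: 0.0
```

apply_moves(
  plan=[0,0,0,0,0,0,0,0,0,0,0,0,0,0,0,0,0,0,0,0,0,0,0,0,0,0,0,0,0,0,0,0,0,0,0,0,0,0,0,0,0,0,0,0],
  grip=1,
)

```text
time_s: 17.12
position: [0.4944, 0.3607, -0.0061]
tcp_rot: [[-0.744, -0.668, -0.0], [-0.668, 0.744, 0.0], [0.0, 0.0, -1.0]]
force: [0.3, 0.4, 0.4]
opening: 0.135
grasp_force: 30.0
```

apply_moves(
  plan=[0,0,0.6,0,0,0,1,0,0,0,1,0,0,-0.9,0.4,-0.34,-0.03,-1,0,-0.34,-0.03,-1,0,-0.34,-0.03,-1,0,-0.34,-0.03,-1,0,-0.34,-0.03,-1,0,-0.34,-0.03,-1,0,-0.34,-0.03,-1,0,-0.34,-0.03,-1,0,-0.32],
)

```text
time_s: 18.62
position: [0.4822, -0.086, 0.144]
tcp_rot: [[-0.98, -0.197, 0.0], [-0.197, 0.98, -0.0], [-0.0, -0.0, -1.0]]
force: [0.2, -0.2, 0.2]
opening: 0.139
grasp_force: 30.0
```

apply_moves(
  plan=[-0.03,-0.98,0,0,0,-0.18,0,0,0,0,-0.5,0,0,0,0,0,0,0,0,0],
)

```text
time_s: 19.25
position: [0.481, -0.1415, 0.1193]
tcp_rot: [[-0.98, -0.2, -0.0], [-0.2, 0.98, 0.0], [0.0, 0.0, -1.0]]
force: [-0.0, 0.4, -1.3]
opening: 0.131
grasp_force: 30.0
```

```bash
python3 c.py w9
python3 - <<'E'
from h import *
import pickle
im,d,T=pickle.load(open("w9.pkl","rb")); st=bot.read_state(); R=np.array(st["tcp_rot"]).reshape(3,3)
v,u=np.mgrid[180:330,220:400]; uv=np.c_[u.ravel(),v.ravel()]; P=cloud("wrist",uv,d,T); L=(P-st["position"])@R
k=(d[uv[:,1],uv[:,0]]>0)&(L[:,2]<.0)&(np.hypot(L[:,0],L[:,1])<.045)
for z0 in np.arange(-.06,.0,.004):
  q=L[k&(L[:,2]>=z0)&(L[:,2]<z0+.004)]
  if len(q): print(round(z0,3),len(q),q.min(0).round(4),q.max(0).round(4))
print(np.degrees(np.arctan2(-R[1,0],-R[0,0])))
save("w9c",cv2.resize(im[150:350,180:440],(780,600)))
E
```

```text
19.25 [ 0.481  -0.1415  0.1193] [[-0.98, -0.2, -0.0], [-0.2, 0.98, 0.0], [0.0, 0.0, -1.0]] [ -29.2   26.3  103.4    0.    50.2 -130.7] 0.13143313522213132
-0.06 227 [-0.002  -0.0164 -0.06  ] [ 0.012   0.0129 -0.056 ]
-0.056 1473 [-0.0075 -0.0164 -0.056 ] [ 0.0207  0.0131 -0.052 ]
-0.052 418 [-0.0088 -0.0164 -0.052 ] [ 0.0213  0.0131 -0.048 ]
-0.048 205 [ 0.0092 -0.0164 -0.048 ] [ 0.0213  0.013  -0.044 ]
-0.044 202 [ 0.0091 -0.0165 -0.044 ] [ 0.0214  0.0131 -0.04  ]
-0.04 139 [ 0.0093 -0.0165 -0.04  ] [ 0.0212  0.013  -0.0361]
-0.036 1620 [-0.0042 -0.0244 -0.0358] [ 0.023  0.021 -0.032]
-0.032 558 [-0.0029 -0.0258 -0.032 ] [ 0.0243  0.0222 -0.0281]
-0.028 197 [ 0.0052 -0.0253 -0.028 ] [ 0.0244  0.022  -0.024 ]
-0.024 171 [ 0.0055 -0.0253 -0.024 ] [ 0.0242  0.0218 -0.02  ]
-0.02 177 [ 0.0047 -0.0257 -0.02  ] [ 0.0242  0.0213 -0.0161]
-0.016 108 [ 0.0043 -0.0257 -0.0159] [ 0.024   0.0221 -0.0132]
11.552919396746365
```

View pics/w9c.png

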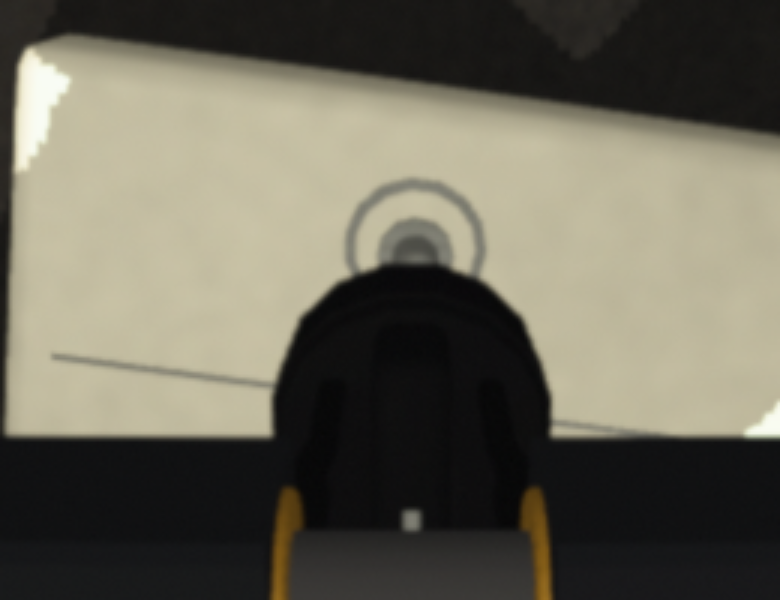

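The crop shows the held knob centred at column 411, the collar and ring at about (415,248) in front of it. I'll compute the residual offset.

Run:
```python
from h import *
import pickle
im,d,T=pickle.load(open("w9.pkl","rb"))
print(bot.camera_info("wrist")["cx"],bot.camera_info("wrist")["cy"])
c=onplane("wrist",np.array([[180+415.5/3,150+248/3]]),.042,T); print("ring w9",c)
c2=onplane("wrist",np.array([[180+415/3,150+219/3],[180+415/3,150+184/3]]),.051,T); print("collar front edge",c2[0])
im,d,T=pickle.load(open("w6.pkl","rb"))
print("ring w6",onplane("wrist",np.array([[180+412/5,170+310/5]]),.042,T))
```

```text
316.72211107946447 236.8105245021502
ring w9 [[ 0.48208359 -0.14184277  0.042     ]]
collar front edge [ 0.47195945 -0.14408191  0.051     ]
ring w6 [[ 0.48160471 -0.14171951  0.042     ]]
```

apply_moves(
  plan=[0,0.02,-0.4,0,0,0,-0.5,0,0,0,-0.3,0,0,0,0,0,0,0,0,0],
)

```text
time_s: 19.92
position: [0.4815, -0.1415, 0.0596]
tcp_rot: [[-0.98, -0.199, 0.001], [-0.199, 0.98, -0.001], [-0.001, -0.001, -1.0]]
force: [0.2, -0.6, -0.6]
opening: 0.132
grasp_force: 30.0
```

apply_moves(
  plan=[0,0,-0.06,0,0,0,-0.06,0,0,0,0,0],
)

```text
time_s: 20.3
position: [0.4808, -0.1413, 0.0529]
tcp_rot: [[-0.98, -0.199, -0.0], [-0.199, 0.98, 0.0], [0.0, 0.0, -1.0]]
force: [-0.9, 0.6, -0.1]
opening: 0.136
grasp_force: 30.0
```

apply_moves(
  plan=[0,0,-0.04,0,0,0,-0.04,0,0,0,0,0,0,0,0,0],
)

```text
time_s: 20.8
position: [0.4809, -0.1413, 0.0489]
tcp_rot: [[-0.98, -0.199, -0.0], [-0.199, 0.98, -0.0], [0.0, -0.0, -1.0]]
force: [1.3, -0.3, -0.2]
opening: 0.135
grasp_force: 30.0
```

No contact force yet at 3.8 mm below the shaft top, so it is entering. Continuing.

apply_moves(
  plan=[0,0,-0.06,0,0,0,-0.06,0,0,0,0,0,0,0,0,0],
)

```text
time_s: 21.3
position: [0.4809, -0.1413, 0.0429]
tcp_rot: [[-0.98, -0.199, -0.0], [-0.199, 0.98, 0.0], [0.0, 0.0, -1.0]]
force: [-0.2, 0.2, -1.0]
opening: 0.134
grasp_force: 30.0
```

apply_moves(
  plan=[0,0,-0.06,0,0,0,-0.04,0,0,0,0,0,0,0,0,0],
)

```text
time_s: 21.8
position: [0.4809, -0.1413, 0.0379]
tcp_rot: [[-0.98, -0.199, -0.0], [-0.199, 0.98, -0.0], [0.0, -0.0, -1.0]]
force: [0.3, -0.2, -0.9]
opening: 0.133
grasp_force: 30.0
```

apply_moves(
  plan=[0,0,-0.03,0,0,0,0,0,0,0,0,0],
)

```text
time_s: 22.18
position: [0.4811, -0.1414, 0.0367]
tcp_rot: [[-0.98, -0.199, 0.0], [-0.199, 0.98, -0.0], [-0.0, -0.0, -1.0]]
force: [-0.5, 0.0, 2.3]
opening: 0.132
grasp_force: 30.0
```

apply_moves(
  plan=[0,0,-0.05,0,0,0,-0.04,0,0,0,0,0,0,0,0,0],
)

```text
time_s: 22.68
position: [0.4811, -0.1414, 0.0323]
tcp_rot: [[-0.98, -0.199, 0.001], [-0.199, 0.98, -0.0], [-0.0, -0.0, -1.0]]
force: [-1.0, -0.1, 6.4]
opening: 0.134
grasp_force: 30.0
```

apply_moves(
  plan=[0,0,-0.03,0,0,0,-0.02,0,0,0,0,0,0,0,0,0],
)

```text
time_s: 23.18
position: [0.4812, -0.1415, 0.0307]
tcp_rot: [[-0.98, -0.199, 0.001], [-0.199, 0.98, -0.001], [-0.001, -0.001, -1.0]]
force: [-2.6, 0.4, 15.7]
opening: 0.129
grasp_force: 30.0
```

apply_moves(
  plan=[0,0,-0.02,0,0,0,0,0,0,0,0,0,0,0,0,0],
)

```text
time_s: 23.68
position: [0.4812, -0.1415, 0.0306]
tcp_rot: [[-0.98, -0.199, 0.001], [-0.199, 0.98, -0.001], [-0.001, -0.001, -1.0]]
force: [-3.2, 1.9, 22.0]
opening: 0.136
grasp_force: 30.0
```

```bash
python3 c.py w10 lever_tip; python3 l.py w10 2>/dev/null|head -9
python3 - <<'E'
from h import *
import pickle
im,d,T=pickle.load(open("w10.pkl","rb")); st=bot.read_state(); R=np.array(st["tcp_rot"]).reshape(3,3)
v,u=np.mgrid[180:330,220:400]; uv=np.c_[u.ravel(),v.ravel()]; P=cloud("wrist",uv,d,T); L=(P-st["position"])@R
k=(d[uv[:,1],uv[:,0]]>0)&(np.hypot(L[:,0],L[:,1])<.045)
for z0 in np.arange(-.04,.004,.004):
  q=L[k&(L[:,2]>=z0)&(L[:,2]<z0+.004)]
  if len(q): print(round(z0,3),len(q),q.min(0).round(4),q.max(0).round(4))
print(st["force"])
E
```

```text
23.675 [ 0.4812 -0.1415  0.0306] [[-0.98, -0.199, 0.001], [-0.199, 0.98, -0.001], [-0.001, -0.001, -1.0]] [ -29.2   35.3  107.1   -0.    37.6 -130.7] 0.1358856936811778
spindle
0.046 218 [ 0.462  -0.1474  0.0486] [ 0.4573 -0.1673  0.046 ] [ 0.4801 -0.1219  0.051 ]
0.05 223 [ 0.4615 -0.1469  0.0525] [ 0.4573 -0.1664  0.05  ] [ 0.4755 -0.1226  0.0549]
0.055 245 [ 0.4616 -0.1477  0.0576] [ 0.4575 -0.1665  0.055 ] [ 0.4758 -0.1244  0.06  ]
0.06 938 [ 0.4636 -0.1468  0.0633] [ 0.4573 -0.1662  0.06  ] [ 0.4743 -0.1254  0.065 ]
0.065 224 [ 0.4642 -0.1472  0.066 ] [ 0.4595 -0.1624  0.065 ] [ 0.4714 -0.1299  0.0699]
deck z 0.041574800162024916
-0.04 122 [ 0.0038 -0.02   -0.04  ] [ 0.0211  0.0128 -0.0362]
-0.036 1694 [-0.005  -0.0251 -0.0359] [ 0.0239  0.0216 -0.032 ]
-0.032 507 [-0.0026 -0.026  -0.032 ] [ 0.024  0.022 -0.028]
-0.028 195 [ 0.0045 -0.0258 -0.028 ] [ 0.024  0.022 -0.024]
-0.024 178 [ 0.005  -0.0256 -0.024 ] [ 0.0239  0.0217 -0.0201]
-0.02 175 [ 0.0046 -0.0258 -0.02  ] [ 0.0241  0.0217 -0.0161]
-0.016 682 [-0.0119 -0.0448 -0.016 ] [ 0.0373  0.0446 -0.012 ]
-0.012 7342 [-0.0128 -0.0449 -0.012 ] [ 0.0409  0.0449 -0.008 ]
-0.008 375 [ 0.0339 -0.0189 -0.008 ] [ 0.0419  0.029  -0.004 ]
-0.004 160 [ 0.0363 -0.0154 -0.004 ] [ 0.0424  0.0262 -0.    ]
-0.0 98 [ 0.0364 -0.0146  0.    ] [0.0422 0.0262 0.004 ]
[-3.43168118  1.70670001 21.90208687]
```

Hard stop reached: 22 N, stalled, knob underside at z ≈ 0.045, no slip in the hand. One last lever check from above, then hand in.

Run:
```python
from h import *
im,d,T=shot("top")
v,u=np.mgrid[230:270,290:345]; uv=np.c_[u.ravel(),v.ravel()]; P=cloud("top",uv,d,T)
q=P[(P[:,2]>.095)&(P[:,2]<.12)&(abs(P[:,0]-.47)<.03)&(abs(P[:,1]-.05)<.05)]
print(len(q),q.mean(0) if len(q) else "", bot.read_state()["force"])
if len(q) and abs(q[:,1].mean()-.057)<.009: print(bot.hand_in())
```

```text
0  [-3.98490406  0.88951981 22.58616036]
```

Run:
```python
from h import *
for c in ["side","top"]:
    im,d,T=shot(c)
    v,u=np.mgrid[0:480,0:640]; uv=np.c_[u.ravel(),v.ravel()]; P=cloud(c,uv,d,T)
    q=P[(d.ravel()>0)&(P[:,2]>.07)&(P[:,2]<.13)&(abs(P[:,0]-.47)<.025)&(abs(P[:,1]-.05)<.05)]
    print(c,len(q),q.mean(0) if len(q) else "",q.max(0) if len(q) else "")
    for r in bot.pinpoint(c,"lever_tip")[:2]:
        ui=np.array(r["xy"])*[640,480]; print(r["p"],ui,onplane(c,ui,.111,T))
```

```text
side 80 [0.46934228 0.06270287 0.09436768] [0.47723998 0.07304766 0.1122285 ]
0.44 [338.176 244.704] [[0.4623246  0.07222513 0.111     ]]
top 0
```

The side camera shows the lever upright, with its top at z ≈ 0.111.

```bash
python3 -c "
from rig import bot;print(bot.hand_in(),bot.read_state()['force'])"
```

```text
the job is handed in; nothing more can be done
the job is handed in; nothing more can be done
```

The job is handed in, with no verdict shown yet: the lever is upright, the knob is seated on the keyed spindle and held down at its hard stop at about 22 N, and I saw no contact with the pan, teaspoon or jar.

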